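# Hardness check of a conveyor pad at goods-in

## Robot

A 6-joint arm with a two-finger parallel gripper is mounted at the origin on the work surface. World frame = base frame: x ahead of the robot, y to its left, z up, the work surface at z = 0. Lengths are in mm, angles in rad, forces in N, time in s.
With the tool pointing down it reaches from about 375 to 975 mm from the base axis. Payload 3.8 kg.
Tool frame: the origin (TCP) lies between the finger pads; the fingertips stand 22 mm ahead of it and the grasp point (between the pads) lies 3 mm ahead of it (tcp_to_tips is the distance from the TCP to the fingertips, in mm); y points along the fingers, z is the direction in which the jaws open and shut, and the axes are right-handed (so a half turn about y gives the same grasp; the last joint's range is limited). The gripper opens to 88 mm and grips with 3 to 60 N. Pads are 18 mm wide; open, the fingers measure 123 mm over their backs; the gripper's body (75 mm by 187 mm) begins 45 mm behind the grasp point.
Start: joints at [1.098, 0.264, 1.604, -0, 1.274, -0.037], TCP at [284.939, 611.905, 260.706] pointing down, gripper open.
Joint ranges: [-2.63, 2.63], [-0.94, 2.18], [0.31, 2.57], [-1.31, 4.45], [0, 2.66], [-2.55, 2.55]. Speed limits (rad/s): [2.57, 2.57, 3.14, 3.14, 3.14, 3.14].

## Interface

Orientations are given as a unit quaternion [x, y, z, w].
In Python, from rig import state, grab_frame, camera_params, sign_off, tcp_to_tips gives the robot as it stands.
- The arm moves only by the tool carry_out, never from a script. Its argument "increments" is a list of rows, each a list of 7 numbers: the shift along the world's x, y, z in mm, then the turn, a rotation vector about the world's x, y, z in degrees, then the opening, from -1 (shut) to 1 (fully open). In form: [[x, y, z, rx, ry, rz, gripper], ...]. A call has 1 to 10 rows; each row shifts and turns the commanded pose from where the row before left it; what a row does not reach is not made up. A row lasts 1/8 s, in which the tool goes at most 62.5 mm and 10.7 degrees, less where a joint would pass 70% of its speed; a pose out of reach is approached as far as the arm can. A call with a gripper value outside its range is refused whole. The fingers move at their own pace and stop on an object; the grip force is fixed at half the most. Time passes only in rows, so rows that do not move let the fingers close. It gives the time, the measured TCP pose, the force and the opening at its end, in the units of the state.
- state(): the state, without advancing time (a new reading comes with each control period).
- grab_frame(name): name is "scene" or "top" or "wrist"; returns the picture (420x560x3 uint8, red, green, blue); there is no depth.
- camera_params(name): a dict with "K" (3x3 intrinsics, pixels), "rvec" (rotation vector, rad) and "tvec" (3), from world to camera coordinates, as OpenCV has them; the wrist camera has in their place "tool_from_camera" (4x4, takes a point from camera to tool coordinates, whose origin is the TCP and whose axes are the tool frame's). Camera axes: x right, y down, z forward; pixel columns grow to the right and rows downward; lengths in mm; the calibration is good to about 2 mm. A picture is of the moment at which its call begins: read the wrist's pose just before it. camera_params takes no time and is no camera call.
- sign_off(): hands the job in, once; it reports no verdict.
The state is a dict: "time": time; "joint_positions": joint angles; "joint_velocities": joint speeds; "effort": joint torques, N m; "eef_pos": TCP position; "tcp_rot": TCP orientation; "force": force on the tool from outside, world axes, zero at the start; "ft_torque": the same for the moment, N m; "opening": finger opening in mm.
Only numpy, scipy, OpenCV 4.12 (cv2) and the standard library are available. Lean on these libraries where they do the work, as an engineer would, in place of code of your own. Each camera call takes 0.05 s, during which the arm holds its last target. There are 200 camera calls.

## Task

First slide the measuring fixture's jaw shut on the rubber pad until the pad is nipped between both jaws with the jaw's sprung face pushed in at least half way, and leave it so. Then lift the hardness tester out of its stand and, gripping it upright, press its spring tip lightly on the white painted spot on the pad until the tip is about half pushed in. Finish while still holding the tester there; never ram the tip, and leave the other things on the bench alone.

Things in the scene. Friction and masses are not known exactly. Their poses are not given: they have to be found in the camera images.
- gauge: bench measuring fixture, bolted down: a dark steel bed 110 (x) x 215 (y) x 20 mm high carrying a fixed jaw and a sliding jaw. Origin at bench level; the bed spans y -92.5 to +122.5 mm, x +-55 mm. The jaws close along its y: the fixed jaw stands at the -y end, a steel block 70 (x) x 24 (y) mm reaching 46 mm above the bench, its face at y = -45 mm, and the sliding jaw on the +y side moves towards -y to close. Its position and yaw on the bench vary.
- jaw_slide (a joint): travel of the sliding jaw in m: 0 fully open, grows as it closes, stop at 0.080. The gap between the fixed jaw's face and the sliding jaw's free sprung face is 0.105 minus this value, so the 50 mm pad is just touched on both sides at 0.055 and the sprung face is half in at 0.058. Friction 9 N plus light damping; it stays where it is left and the spring does not push it back.
- face_in (a joint): how far the sliding jaw's sprung face is pushed back into the jaw, m: 0 free, stop at 0.006, 1.2 N per mm. Merely pushing the pad along the bed pushes it in by up to 2 mm.
- jaw: the sliding jaw, 46 mm high above the bench: towards the pad a steel sprung face plate 70 (x) x 8 (y) mm, its free front at y = -12 mm, then a 6 mm gap with two brass guide pins, then a steel block 70 (x) x 16 (y) mm centred on y = +10 mm, with a dark thumb grip standing on it: 32 (x) x 12 (y) mm, reaching 80 mm above the bench. Origin at bench level, axes as the fixture's.
- jaw_grip (a point): centre of the thumb grip, 64 mm above the bench; axes as the fixture's. The thumb grip can be pinched across its 12 mm (y) or 32 mm (x), or pushed from behind.
- pad: loose black rubber conveyor pad on a steel backing, 80 (x) x 50 (y) x 30 mm high, about 0.22 kg, lying on the bed between the open jaws (its top 50 mm above the bench). Origin at the centre of its underside. It slides on the bed as the jaw pushes it up to the fixed jaw, and starts slightly askew.
- mark (a point): the white painted spot, 12 mm across, on the pad's top, at x +20, y -6 mm in the pad's frame; z up out of the top face
- stand: fixed aluminium stand on a 100 mm square foot: an 80 x 80 mm top plate, its upper side 75 mm above the bench, with a 26 mm through hole in the middle in which the tester hangs. Origin at bench level under the hole.
- tester: hand-held hardness tester, about 0.2 kg, standing upright in the stand. Origin at the centre of the lower end of its steel barrel (20 mm across, z 0 to 45 mm, 30 mm above the bench at the start); z up along the barrel. A collar 40 mm across at z 45 to 51 mm rests on the stand's plate; above it a black square grip, 28 x 28 mm, sides along x and y, from z 51 to 106 mm, with a small dial on top.
- plunger (a joint): how far the tester's spring tip is pushed in, m: 0 free, stop at 0.010. Spring 0.8 N per mm.
- tip (a point): end of the tester's 7 mm thick round-nosed steel spring tip, 14 mm below the end of the barrel when free; moves up with the tip as it is pushed in
- bearing: bystander: loose steel bearing ring, 52 mm across, 15 mm high, lying flat; origin under its centre
- spare_pad: bystander: loose spare pad of the same size as the one in the fixture, without a spot, lying on the bench; origin under its centre
- carton: bystander: small cardboard carton 80 x 110 x 60 mm high; origin under its centre
Mind the look-alikes: they are no part of the job. Leave any blue or purple look-alike of the pad alone.

How it is judged:
By the outcome, as a careful person would: the job done as asked, in the order asked, and still so for the second after the job is handed in, while the arm keeps its last pose, push and grip.
It also fails if it takes over 58 s, if anything falls off the work surface, if the arm or the gripper's body presses on something with over 40 N, if the wrist force passes 120 N, or if a joint passes its speed limit or range.

## Working session

There is one attempt and no reset: what is moved stays moved. The work goes in short steps, Python scripts to look and compute and a tool call to move; the robot and the scene stay as the last step left them, time stands still between calls to the robot, and variables do not carry over. Pictures are saved under pics/ and viewed, about 8 in all and at most 12, crops included, and the job is handed in when it is done.

Besides the shell and the picture viewer there is one more tool, called after "Call:" as name([rows], argument=value, ...), one row to a line, values as JSON. carry_out: Moves the arm, as the interface text tells. Its arguments: {"type":"object","properties":{"increments":{"type":"array"}},"required":["increments"]}

```bash
mkdir -p pics; ls; cat > h.py <<'E'
import numpy as np, cv2
from rig import *
from scipy.spatial.transform import Rotation as R
def cam(name,s=None):
    p=camera_params(name); K=np.array(p["K"],float)
    if name!="wrist":
        Rm=R.from_rotvec(np.ravel(p["rvec"])).as_matrix(); t=np.ravel(p["tvec"]); return K,Rm,t
    s=s or state(); T=np.eye(4);T[:3,:3]=R.from_quat(s["tcp_rot"]).as_matrix();T[:3,3]=s["eef_pos"]
    M=np.linalg.inv(T@np.array(p["tool_from_camera"])); return K,M[:3,:3],M[:3,3]
def ray(c,u,v,z):
    K,Rm,t=c; d=Rm.T@np.linalg.inv(K)@[u,v,1]; o=-Rm.T@t; return o+d*(z-o[2])/d[2]
def proj(c,P):
    K,Rm,t=c; q=(Rm@np.atleast_2d(P).T).T+t; q=(K@q.T).T; return q[:,:2]/q[:,2:]
def save(im,fn,box=None,f=1):
    if box: im=im[box[1]:box[3],box[0]:box[2]]
    cv2.imwrite("pics/"+fn,cv2.resize(im[:,:,::-1],None,fx=f,fy=f,interpolation=cv2.INTER_CUBIC))
E
python3 - <<'E'
from h import *
print(state())
for n in("scene","top"):
    im=grab_frame(n); np.save(n+".npy",im); save(im,n+"0.png",None,1.4)
    K,Rm,t=cam(n); print(n,K.tolist(),(-Rm.T@t).round(),Rm.round(2).tolist())
print(camera_params("wrist"))
E
```

```text
pics
{'time': 0.0, 'joint_positions': array([ 1.09811495e+00,  2.64728901e-01,  1.60532247e+00,  2.76054800e-05,
        1.27368390e+00, -3.68828940e-02]), 'joint_velocities': array([ 0.00039356,  0.00023141, -0.00070008,  0.00204629, -0.00153998,
        0.00147166]), 'effort': array([ 5.15642187e-04, -5.02099013e+01, -3.56880426e+01,  7.30962935e-02,
        2.88439397e-02, -1.30230314e-04]), 'eef_pos': array([284.63504359, 611.35192526, 259.43210788]), 'tcp_rot': array([ 0.69111606, -0.15306431,  0.15266441, -0.68965461]), 'force': array([-0.03874513, -0.83920244, -0.70027746]), 'ft_torque': array([ 1.34264530e-02,  2.18597567e-05, -2.85393512e-02]), 'opening': 88.06732680081058}
scene [[506.0911438408149, 0.0, 283.4535454135215], [0.0, 506.0911438408149, 211.11190909680505], [0.0, 0.0, 1.0]] [1150.  216.  786.] [[-0.35, 0.94, -0.01], [0.71, 0.26, -0.66], [-0.61, -0.24, -0.75]]
top [[475.7748284810724, 0.0, 281.3999417932272], [0.0, 475.7748284810724, 209.3609253238365], [0.0, 0.0, 1.0]] [ 426.  -12. 1220.] [[-0.0, -1.0, -0.02], [-0.99, 0.0, -0.11], [0.11, 0.02, -0.99]]
{'K': array([[289.35657847,   0.        , 273.18138669],
       [  0.        , 289.35657847, 211.43766035],
       [  0.        ,   0.        ,   1.        ]]), 'tool_from_camera': array([[ 4.10631475e-04,  9.47259637e-01,  3.20466864e-01,
        -8.49348844e+01],
       [-1.12403765e-03, -3.20466251e-01,  9.47259267e-01,
        -1.24588450e+02],
       [ 9.99999284e-01, -7.49191290e-04,  9.33161968e-04,
        -9.83976840e-01],
       [ 0.00000000e+00,  0.00000000e+00,  0.00000000e+00,
         1.00000000e+00]])}
```

View pics/scene0.png

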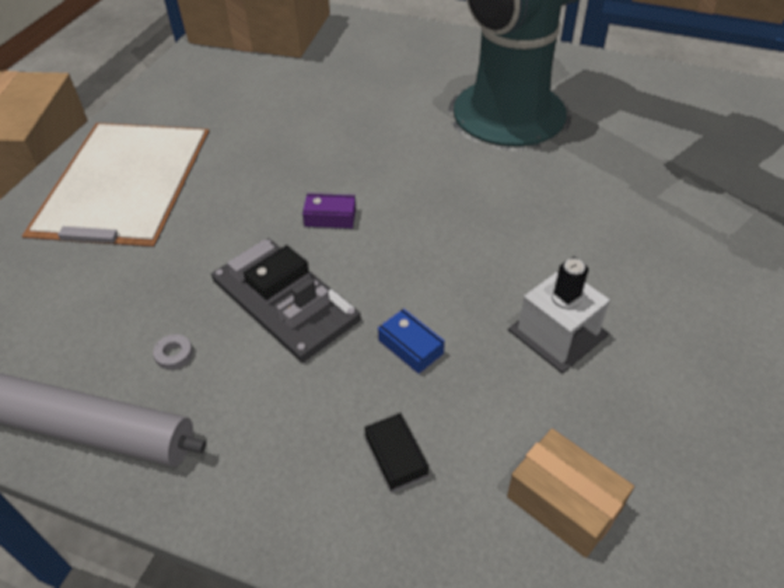

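View pics/top0.png

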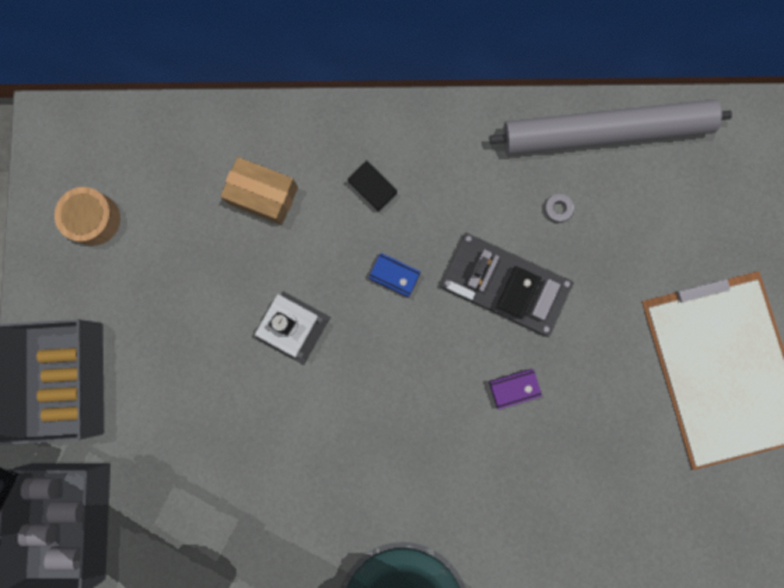

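Scene: the fixture is at top-view (505,285), with its black pad and white spot at (527,283). The thumb grip is at about (482,265) and the tester and stand at about (285,325). Things that could be taken for the pad are the spare black pad (372,186, no spot), the blue one (394,275) and the purple one (515,389). I choose the black pad on the bed and check it in a crop.

```bash
python3 - <<'E'
from h import *
im=np.load("top.npy")
a=im[163:243,312:412]; b=im[203:263,175:240]
a=cv2.resize(a,None,fx=6,fy=6,interpolation=cv2.INTER_CUBIC)
save(a,"c1.png")
b=cv2.resize(b,None,fx=8,fy=8,interpolation=cv2.INTER_CUBIC); save(b,"c2.png")
E
```

```text
(no output)
```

View pics/c1.png

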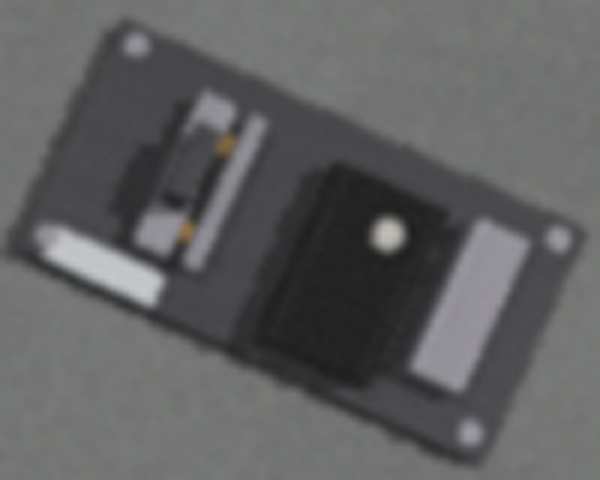

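View pics/c2.png

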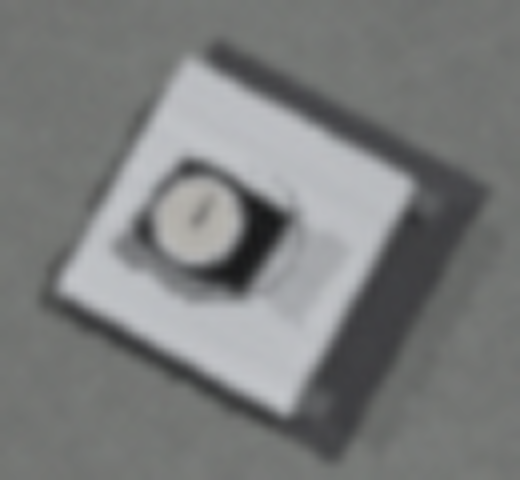

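```bash
cat > fit.py <<'E'
from h import *
from scipy.optimize import least_squares
c=cam("top")
L=[((485,217),35,-45,46,0),((532,240),35,-69,46,0),((462,393),-35,-69,46,0),((410,370),-35,-45,46,0),
((268,120),35,-12,46,1),((197,270),-35,-12,46,1),((205,90),35,18,46,1),((237,103),35,2,46,1),((168,257),-35,2,46,1),((135,240),-35,18,46,1),
((583,235),55,-92.5,20,0),((122,20),55,122.5,20,0),((487,465),-55,-92.5,0,0)]
px=np.array([(p[0][0]/6+312-.4,p[0][1]/6+163-.4) for p in L])
M=np.array([p[1:] for p in L],float)
def P(q):
    x,y,a,s=q; X=M[:,0];Y=M[:,1]-s*M[:,3]
    return np.c_[x+np.cos(a)*X-np.sin(a)*Y,y+np.sin(a)*X+np.cos(a)*Y,M[:,2]]
r=least_squares(lambda q:(proj(c,P(q))-px).ravel(),[500,-200,0,0],loss="soft_l1")
print(r.x,np.degrees(r.x[2])); print((proj(c,P(r.x))-px).round(1).tolist())
x,y,a,s=r.x
f=lambda u,v,z:ray(c,u/6+312-.4,v/6+163-.4,z)
m=f(387,235,50);print("mark",m)
tofix=lambda p:(np.array([[np.cos(a),np.sin(a)],[-np.sin(a),np.cos(a)]])@(p[:2]-[x,y]))
print("mark fix",tofix(m),"grip top",tofix(f(195,162,80)))
for p in((340,163),(450,210),(370,385),(262,340)): print("pad corner",f(*p,50).round(1),tofix(f(*p,50)).round(1))
g=[ray(c,u/8+175-.4,v/8+203-.4,75) for u,v in((190,55),(417,187),(292,415),(60,290))]
print(np.round(g,1).tolist(),np.mean(g,0)); e=g[0]-g[1]; print([np.degrees(np.arctan2(*(g[i]-g[j])[1::-1])) for i,j in((0,1),(1,2),(2,3),(3,0))],[np.linalg.norm(g[i]-g[i-1]) for i in range(4)])
print("dial",[ray(c,198/8+175-.4,222/8+203-.4,z).round(1).tolist() for z in(136,145)])
E
python3 fit.py
```

```text
[ 5.67162672e+02 -2.02688344e+02 -4.39381032e-01 -6.22724485e+01] -25.174678740742657
[[-0.9, -0.2], [0.2, 0.1], [0.4, 0.2], [0.1, -0.1], [0.1, -0.0], [0.3, 0.3], [-0.4, -0.1], [0.1, 0.4], [-0.0, 0.1], [-0.4, 0.2], [1.2, -1.1], [0.4, -0.5], [-2.1, 0.4]]
mark [ 571.3974065  -219.27451013   50.        ]
mark fix [ 10.88791193 -13.20936304] grip top [-0.20964882 71.7270421 ]
pad corner [ 601.4 -200.6   50. ] [30.1 16.4]
pad corner [ 581.7 -245.3   50. ] [ 31.3 -32.4]
pad corner [ 509.6 -211.    50. ] [-48.5 -32. ]
pad corner [ 528.2 -167.3   50. ] [-50.3  15.4]
[[550.7, 215.7, 75.0], [510.4, 146.1, 75.0], [441.8, 182.9, 75.0], [479.4, 253.8, 75.0]] [495.55261731 199.63674754  75.        ]
[np.float64(59.942176582587166), np.float64(-28.22873510801905), np.float64(-117.94284412324723), np.float64(151.88922149516043)] [np.float64(80.82787308314174), np.float64(80.48622288711339), np.float64(77.8581534988845), np.float64(80.27981057005253)]
dial [[495.9, 200.4, 136.0], [495.4, 198.6, 145.0]]
```

```bash
cat >> h.py <<'E'
def pose():
    s=state(); m=R.from_quat(s["tcp_rot"]).as_matrix()
    print("t",round(s["time"],2),"tcp",s["eef_pos"].round(1),"open-heading",round(np.degrees(np.arctan2(m[1,2],m[0,2])),1),"finger dir",m[:,1].round(3),"F",np.round(s["force"],1),"op",round(s["opening"],1),"j",s["joint_positions"].round(2)); return s
E
python3 - <<'E'
from h import *
pose(); a=np.radians(-25.17)
g=np.array([567.16,-202.69])+np.array([-np.sin(a),np.cos(a)])*72.2
print("thumb",g)
E
```

```text
t 0.1 tcp [284.7 611.4 259.5] open-heading 65.0 finger dir [-0.001 -0.002 -1.   ] F [ 0.1 -0.2 -0.3] op 88.1 j [ 1.1   0.26  1.61 -0.    1.27 -0.04]
thumb [ 597.86705471 -137.34539968]
```

Call:
carry_out([
  [20,-44,0,0,0,0,1],
  [20,-44,0,0,0,0,1],
  [20,-44,0,0,0,0,1],
  [20,-44,0,0,0,0,1],
  [20,-44,0,0,0,0,1],
  [20,-44,0,0,0,0,1],
  [20,-44,0,0,0,0,1],
  [20,-44,0,0,0,0,1],
  [20,-44,0,0,0,0,1],
  [20,-44,0,0,0,0,1],
])

```text
time: 1.35
eef_pos: [485.1, 170.3, 260.4]
tcp_rot: [0.69, -0.153, 0.153, -0.69]
force: [0.3, 1.1, -0.8]
opening: 88.1
```

Call:
carry_out([
  [20,-44,0,0,0,0,1],
  [20,-44,0,0,0,0,1],
  [20,-44,0,0,0,0,1],
  [20,-44,0,0,0,0,1],
  [18,-44,0,0,0,0,1],
  [15,-44,0,0,0,0,1],
  [0,-44,0,0,0,0,1],
  [0,0,-40,0,0,0,1],
  [0,0,0,0,0,0,1],
])

```text
time: 2.48
eef_pos: [595.1, -136.0, 216.5]
tcp_rot: [-0.69, 0.156, -0.15, 0.69]
force: [-0.8, 0.0, -0.0]
opening: 88.4
```

```bash
python3 - <<'E'
from h import *
s=pose(); im=grab_frame("wrist"); np.save("w1.npy",im); c=cam("wrist",s)
a=np.radians(-25.17);o=np.array([567.16,-202.69])
def F(x,y,z): return [*(o+np.array([np.cos(a)*x-np.sin(a)*y,np.sin(a)*x+np.cos(a)*y])),z]
pts=[F(x,y,80) for x in(16,-16) for y in(66.2,78.2)]+[F(x,y,46) for x in(35,-35) for y in(-45,-69)]
pp=proj(c,pts);print(pp.round().tolist())
for p in pp: cv2.circle(im,tuple(int(v) for v in p.round()),2,(255,0,0),1)
save(im,"w1.png",None,1.4)
E
```

```text
t 2.48 tcp [ 595.1 -136.   216.5] open-heading 65.0 finger dir [-0.008  0.002 -1.   ] F [-0.8  0.  -0. ] op 88.4 j [-0.27  0.18  1.79  0.    1.18 -1.4 ]
[[268.0, 228.0], [280.0, 228.0], [268.0, 196.0], [281.0, 196.0], [168.0, 233.0], [146.0, 232.0], [160.0, 169.0], [137.0, 169.0]]
```

View pics/w1.png

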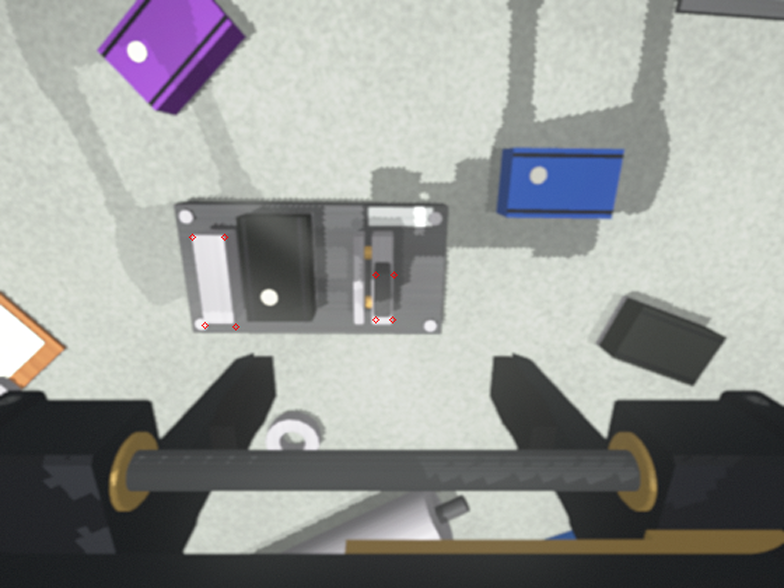

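```bash
python3 - <<'E'
from h import *
save(np.load("w1.npy"),"w1c.png",(120,135,330,245),3.8)
E
```

```text
(no output)
```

View pics/w1c.png

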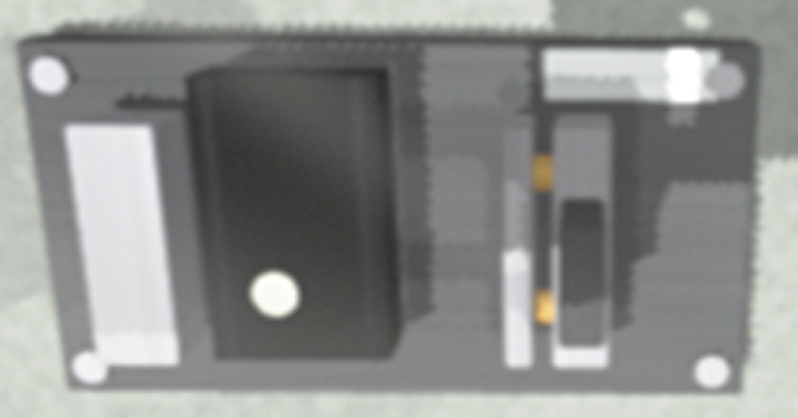

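The grip's column and end row match the prediction to about 1 mm, and the pad has its white spot. I'll descend on the thumb grip.

Call:
carry_out([
  [1,-1,-35,0,0,0,1],
  [1,0,-35,0,0,0,1],
  [0,0,-35,0,0,0,1],
  [0,0,-20,0,0,0,1],
  [0,0,-10,0,0,0,1],
  [0,0,0,0,0,0,1],
])

```text
time: 3.28
eef_pos: [600.3, -136.9, 86.1]
tcp_rot: [0.69, -0.153, 0.153, -0.69]
force: [1.1, -0.2, -0.2]
opening: 88.2
```

Call:
carry_out([
  [-1,0,-6,0,0,0,1],
  [0,0,0,0,0,0,-1],
  [0,0,0,0,0,0,-1],
  [0,0,0,0,0,0,-1],
  [0,0,0,0,0,0,-1],
  [0,0,0,0,0,0,-1],
  [0,0,0,0,0,0,-1],
  [0,0,0,0,0,0,-1],
])

```text
time: 4.28
eef_pos: [598.9, -137.1, 79.7]
tcp_rot: [-0.69, 0.153, -0.153, 0.69]
force: [0.2, 0.6, -0.9]
opening: 20.3
```

```bash
cat >> h.py <<'E'
def fix(p,o=(567.16,-202.69),a=np.radians(-25.17)):
    d=np.array(p[:2])-o; return np.array([np.cos(a)*d[0]+np.sin(a)*d[1],-np.sin(a)*d[0]+np.cos(a)*d[1]]).round(1)
E
python3 -c "
from h import *
s=pose();print(fix(s['eef_pos']))"
```

```text
t 4.28 tcp [ 598.9 -137.1   79.7] open-heading 65.0 finger dir [ 0.  0. -1.] F [ 0.2  0.6 -0.9] op 20.3 j [-0.27  0.32  1.89  0.    0.93 -1.4 ]
[ 0.9 72.9]
```

Call:
carry_out([
  [0,0,0,0,0,0,-1],
  [0,0,0,0,0,0,-1],
  [0,0,0,0,0,0,-1],
])

```text
time: 4.65
eef_pos: [598.6, -137.8, 79.7]
tcp_rot: [0.691, -0.153, 0.153, -0.69]
force: [-2.3, -5.3, 0.5]
opening: 11.8
```

```bash
python3 -c "
from h import *
s=pose();print(fix(s['eef_pos']))"
```

```text
t 4.65 tcp [ 598.6 -137.8   79.7] open-heading 65.0 finger dir [-0.001 -0.001 -1.   ] F [-2.3 -5.3  0.5] op 11.8 j [-0.27  0.32  1.89 -0.    0.93 -1.4 ]
[ 0.8 72.1]
```

Call:
carry_out([
  [-2,-4,0,0,0,0,-1],
  [-2,-4,0,0,0,0,-1],
  [-2,-4,0,0,0,0,-1],
  [-2,-4,0,0,0,0,-1],
  [-2,-4.5,0,0,0,0,-1],
  [-2,-4.5,0,0,0,0,-1],
  [-2,-4.5,0,0,0,0,-1],
  [-1.5,-3.5,0,0,0,0,-1],
  [-1,-2,0,0,0,0,-1],
  [0,0,0,0,0,0,-1],
])

```text
time: 5.9
eef_pos: [583.6, -169.3, 79.7]
tcp_rot: [-0.689, 0.153, -0.154, 0.692]
force: [2.6, 8.2, -1.0]
opening: 11.7
```

```bash
python3 -c "
from h import *
s=pose();print(fix(s['eef_pos']))"
```

```text
t 5.9 tcp [ 583.6 -169.3   79.7] open-heading 65.0 finger dir [ 0.002  0.004 -1.   ] F [ 2.6  8.2 -1. ] op 11.7 j [-0.33  0.31  1.91  0.01  0.92 -1.46]
[ 0.7 37.3]
```

Call:
carry_out([
  [-1.3,-2.7,0,0,0,0,-1],
  [-1.3,-2.7,0,0,0,0,-1],
  [0,0,0,0,0,0,-1],
  [0,0,0,0,0,0,-1],
])

```text
time: 6.4
eef_pos: [581.1, -174.5, 79.7]
tcp_rot: [-0.689, 0.153, -0.154, 0.692]
force: [4.0, 8.7, -0.2]
opening: 12.0
```

Call:
carry_out([
  [-0.9,-1.8,0,0,0,0,-1],
  [-0.9,-1.8,0,0,0,0,-1],
  [0,0,0,0,0,0,-1],
  [0,0,0,0,0,0,-1],
])

```text
time: 6.9
eef_pos: [579.5, -178.0, 79.7]
tcp_rot: [-0.688, 0.153, -0.154, 0.692]
force: [4.4, 9.1, -0.9]
opening: 11.5
```

```bash
python3 - <<'E'
from h import *
s=pose();print(fix(s['eef_pos']))
im=grab_frame("wrist"); np.save("w2.npy",im); save(im,"w2.png",(120,100,330,260),3.8)
E
```

```text
t 6.9 tcp [ 579.5 -178.    79.7] open-heading 65.0 finger dir [ 0.003  0.005 -1.   ] F [ 4.4  9.1 -0.9] op 11.5 j [-0.34  0.31  1.91  0.01  0.92 -1.48]
[ 0.6 27.6]
```

View pics/w2.png

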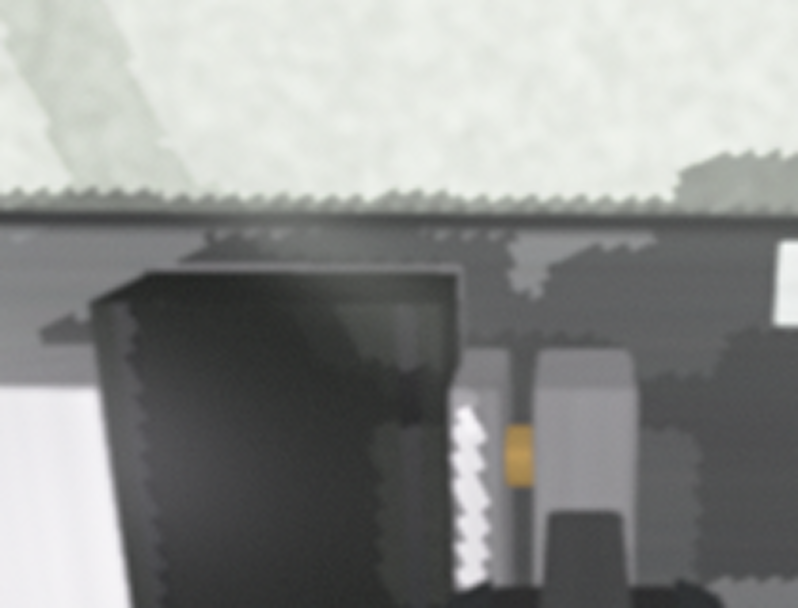

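The sprung face gap is about 4 mm of 6 mm, so the face is about 2 mm in, and the pad is about at the fixed jaw. Continuing.

Call:
carry_out([
  [-0.9,-1.8,0,0,0,0,-1],
  [-0.5,-0.9,0,0,0,0,-1],
  [0,0,0,0,0,0,-1],
  [0,0,0,0,0,0,-1],
])

```text
time: 7.45
eef_pos: [578.3, -180.5, 79.7]
tcp_rot: [-0.688, 0.153, -0.154, 0.692]
force: [4.1, 9.4, -1.9]
opening: 11.5
```

Call:
carry_out([
  [-0.6,-1.2,0,0,0,0,-1],
  [-0.3,-0.6,0,0,0,0,-1],
  [0,0,0,0,0,0,-1],
  [0,0,0,0,0,0,-1],
])

```text
time: 7.95
eef_pos: [577.6, -181.8, 79.7]
tcp_rot: [-0.688, 0.153, -0.154, 0.692]
force: [5.4, 11.1, -1.8]
opening: 11.5
```

```bash
python3 - <<'E'
from h import *
s=pose();print(fix(s['eef_pos']))
im=grab_frame("wrist"); np.save("w3.npy",im)
for n in("w2","w3"):
    g=np.load(n+".npy")[200,225:300].astype(int); print(g.sum(1).tolist())
E
```

```text
t 7.95 tcp [ 577.6 -181.8   79.7] open-heading 65.0 finger dir [ 0.003  0.006 -1.   ] F [ 5.4 11.1 -1.8] op 11.5 j [-0.35  0.3   1.91  0.01  0.92 -1.49]
[ 0.6 23.3]
[148, 154, 149, 158, 154, 162, 169, 178, 185, 187, 180, 176, 173, 228, 304, 364, 385, 382, 382, 383, 378, 376, 377, 378, 376, 370, 370, 360, 339, 302, 269, 262, 261, 258, 271, 315, 370, 394, 391, 396, 392, 392, 395, 394, 393, 395, 394, 393, 396, 391, 394, 394, 389, 396, 391, 395, 394, 397, 397, 389, 391, 361, 309, 263, 253, 258, 253, 254, 243, 250, 250, 244, 248, 251, 255]
[156, 158, 159, 165, 157, 156, 158, 158, 156, 168, 179, 181, 186, 183, 183, 181, 178, 220, 294, 352, 377, 385, 378, 380, 379, 377, 381, 376, 377, 369, 367, 354, 326, 282, 271, 315, 370, 391, 391, 392, 394, 399, 394, 393, 394, 394, 391, 389, 391, 391, 394, 397, 394, 391, 394, 392, 393, 391, 396, 395, 393, 361, 311, 266, 252, 247, 248, 244, 246, 250, 249, 257, 250, 247, 241]
```

Gap 1.7 mm, so the face is about 4.3 mm in, which is past half. Next I relieve the arm load, release and rise.

Call:
carry_out([
  [0.8,1.6,0,0,0,0,-1],
  [0,0,0,0,0,0,-1],
  [0,0,0,0,0,0,-0.4],
  [0,0,0,0,0,0,-0.4],
  [0,0,0,0,0,0,-0.4],
  [0,0,10,0,0,0,-0.4],
  [0,0,20,0,0,0,-0.4],
  [0,0,40,0,0,0,0],
])

```text
time: 9.0
eef_pos: [575.5, -183.7, 150.0]
tcp_rot: [-0.69, 0.154, -0.152, 0.691]
force: [0.7, 0.7, -0.1]
opening: 34.3
```

```bash
python3 - <<'E'
from h import *
s=pose();print(fix(s['eef_pos']))
im=grab_frame("wrist"); np.save("w4.npy",im); save(im,"w4.png",(120,100,320,250),4)
E
```

```text
t 9.0 tcp [ 575.5 -183.7  150. ] open-heading 65.0 finger dir [-0.003  0.001 -1.   ] F [ 0.7  0.7 -0.1] op 34.3 j [-0.35  0.22  1.87  0.    1.05 -1.49]
[-0.5 20.7]
```

View pics/w4.png

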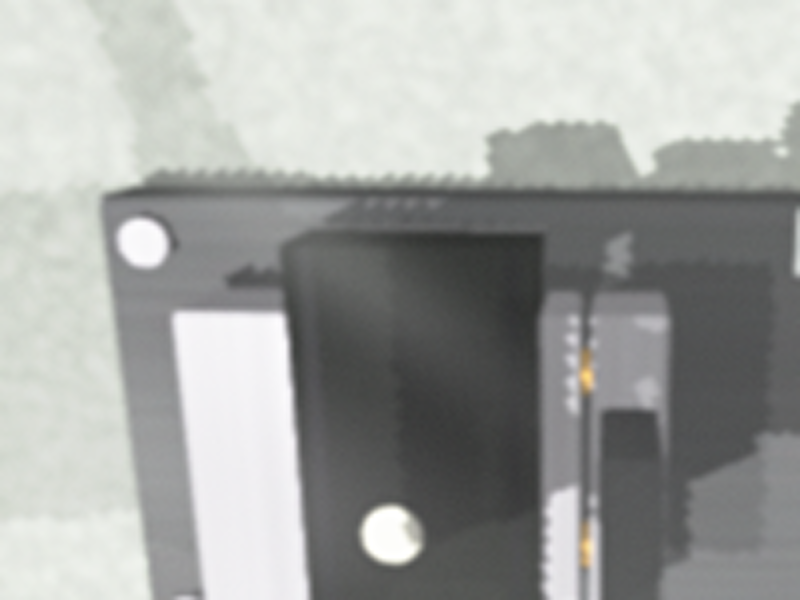

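```bash
python3 - <<'E'
from h import *
s=state(); c=cam("wrist",s)
f=lambda u,v,z:ray(c,120+u/4-.4,100+v/4-.4,z)
m=f(392,534,50); print("mark",m.round(1),fix(m)); print("fixed jaw corner (exp -35,-69):",fix(f(172,311,46)),"pad near edge y exp 5:",fix(f(543,300,50)),"face/pad left",fix(f(296,300,46)))
E
```

```text
mark [ 572.1 -235.7   50. ] [ 18.5 -27.8]
fixed jaw corner (exp -35,-69): [-29.8 -71.1] pad near edge y exp 5: [-33.2   5.9] face/pad left [-32.2 -45.3]
```

Call:
carry_out([
  [0,0,40,0,0,0,1],
  [0,0,40,0,0,0,1],
  [-10,40,0,0,0,0,1],
  [-10,45,0,0,0,0,1],
  [-10,45,0,0,0,0,1],
  [-10,45,0,0,0,-1,1],
  [-10,45,0,0,0,-1,1],
  [-10,45,0,0,0,-1,1],
  [-10,45,0,0,0,-1,1],
  [-8,40,0,0,0,0,1],
])

```text
time: 10.3
eef_pos: [498.5, 167.6, 231.7]
tcp_rot: [-0.684, 0.176, -0.178, 0.685]
force: [0.8, 0.2, 0.1]
opening: 88.3
```

Call:
carry_out([
  [-2,33,10,0,0,0,1],
  [0,0,0,0,0,0,1],
  [0,0,0,0,0,0,1],
])

```text
time: 10.68
eef_pos: [496.7, 198.6, 240.5]
tcp_rot: [-0.685, 0.176, -0.177, 0.685]
force: [0.4, -1.2, -0.3]
opening: 88.1
```

```bash
python3 - <<'E'
from h import *
s=pose(); im=grab_frame("wrist"); np.save("w5.npy",im); c=cam("wrist",s)
print(proj(c,[[495.5,199.6,75],[495.5,199.6,136],[495.5,199.6,145]]).round())
save(im,"w5.png",(170,110,370,260),4)
E
```

```text
t 10.68 tcp [496.7 198.6 240.5] open-heading 61.1 finger dir [ 0.001 -0.    -1.   ] F [ 0.4 -1.2 -0.3] op 88.1 j [ 0.33  0.01  1.93 -0.    1.2  -0.73]
[[274. 198.]
 [274. 218.]
 [275. 222.]]
```

View pics/w5.png

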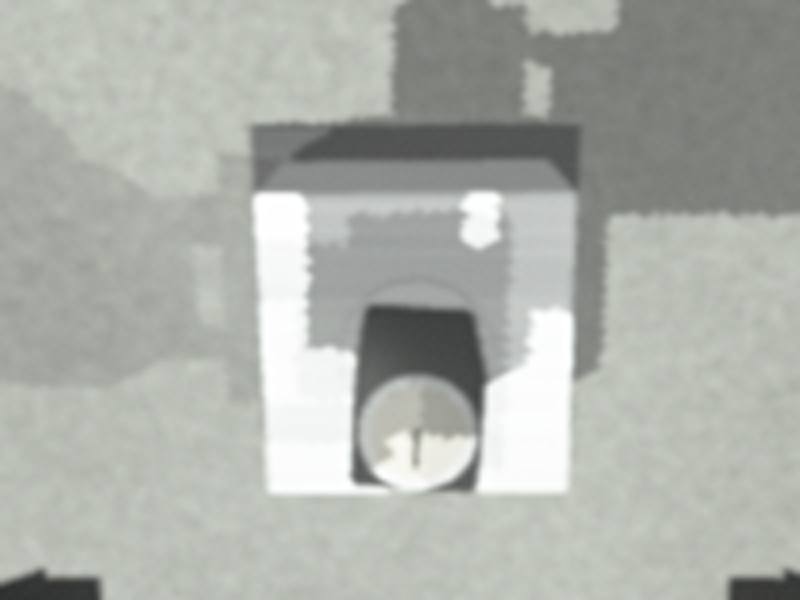

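```bash
python3 - <<'E'
from h import *
for n,im in(("before",np.load("top.npy")),("now",grab_frame("top"))):
    g=im.sum(2).astype(float); 
    u0,v0=(376,202) if n=="before" else (382,206)
    w=g[v0-7:v0+8,u0-7:u0+8]
    vv,uu=np.mgrid[v0-7:v0+8,u0-7:u0+8]; 
    pk=np.unravel_index((w*( (np.abs(vv-v0)<5)&(np.abs(uu-u0)<6) )).argmax(),w.shape); pv,pu=v0-7+pk[0],u0-7+pk[1]
    k=(np.hypot(vv-pv,uu-pu)<4)*np.clip(w-200,0,None)
    u,v=(uu*k).sum()/k.sum(),(vv*k).sum()/k.sum()
    m=ray(cam("top"),u,v,50); print(n,pu,pv,round(u,2),round(v,2),m.round(1),fix(m))
    if n=="now": np.save("top2.npy",im); save(im,"top2.png",(312,163,412,243),6)
E
```

```text
before 376 201 376.23 201.58 [ 571.9 -219.6   50. ] [ 11.4 -13.3]
now 380 204 380.51 203.68 [ 566.6 -230.    50. ] [ 11.1 -25. ]
```

View pics/top2.png

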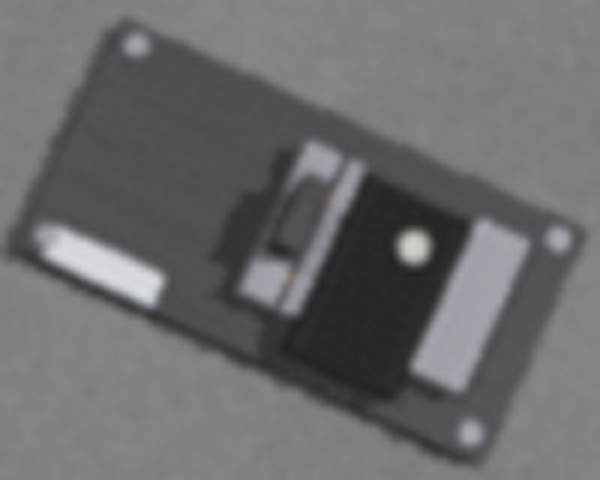

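The jaw holds the pad, and the mark is at about (566.5,-230.3), z 50. The tester is aligned with the fingers. Descending on it.

Call:
carry_out([
  [-1,1,-30,0,0,0,1],
  [0,0,-30,0,0,0,1],
  [0,0,-30,0,0,0,1],
  [0,0,-20,0,0,0,1],
  [0,0,-12,0,0,0,1],
  [0,0,0,0,0,0,1],
  [0,0,0,0,0,0,1],
])

```text
time: 11.65
eef_pos: [496.3, 200.0, 118.6]
tcp_rot: [-0.684, 0.177, -0.177, 0.685]
force: [-0.1, 0.5, -0.0]
opening: 88.2
```

Call:
carry_out([
  [-0.5,0,-7,0,0,0,1],
  [0,0,0,0,0,0,-0.2],
  [0,0,0,0,0,0,-0.2],
  [0,0,0,0,0,0,-0.2],
  [0,0,0,0,0,0,-0.2],
  [0,0,0,0,0,0,-1],
  [0,0,0,0,0,0,-1],
  [0,0,0,0,0,0,-1],
  [0,0,0,0,0,0,-1],
  [0,0,0,0,0,0,-1],
])

```text
time: 12.9
eef_pos: [495.1, 200.1, 110.7]
tcp_rot: [-0.685, 0.177, -0.177, 0.685]
force: [-0.5, -0.0, -0.4]
opening: 27.7
```

```bash
python3 -c "
from h import *
pose()"
```

```text
t 12.9 tcp [495.1 200.1 110.7] open-heading 61.0 finger dir [ 0.  0. -1.] F [-0.5 -0.  -0.4] op 27.7 j [ 0.34  0.14  2.05  0.    0.95 -0.73]
```

Call:
carry_out([
  [0,0,5,0,0,0,-1],
  [0,0,12,0,0,0,-1],
  [0,0,15,0,0,0,-1],
  [0,0,20,0,0,0,-1],
  [0,0,20,0,0,0,-1],
  [0,0,20,0,0,0,-1],
  [0,0,18,0,0,0,-1],
  [0,0,0,0,0,0,-1],
  [0,0,0,0,0,0,-1],
])

```text
time: 14.02
eef_pos: [494.7, 199.9, 220.3]
tcp_rot: [0.685, -0.177, 0.177, -0.685]
force: [-0.2, 0.6, -3.4]
opening: 28.0
```

Call:
carry_out([
  [3,-20,0,0,0,0,-1],
  [6,-35,0,0,0,0,-1],
  [7,-40,0,0,0,0,-1],
  [7,-45,0,0,0,0,-1],
  [8,-45,0,0,0,0,-1],
  [8,-45,0,0,0,0,-1],
  [8,-45,0,0,0,0,-1],
  [8,-45,0,0,0,0,-1],
  [6,-40,0,0,0,0,-1],
  [6,-35,0,0,0,0,-1],
])

```text
time: 15.28
eef_pos: [561.3, -196.4, 219.0]
tcp_rot: [-0.684, 0.178, -0.176, 0.685]
force: [-0.1, 1.4, -1.5]
opening: 28.1
```

Call:
carry_out([
  [3,-25,0,0,0,0,-1],
  [1,-10,0,0,0,0,-1],
  [0,0,0,0,0,0,-1],
  [0,0,0,0,0,0,-1],
  [0,0,0,0,0,0,-1],
  [0,0,0,0,0,0,-1],
])

```text
time: 16.02
eef_pos: [566.1, -229.3, 220.9]
tcp_rot: [-0.685, 0.176, -0.177, 0.685]
force: [-0.0, -0.5, -2.9]
opening: 28.3
```

```bash
python3 - <<'E'
from h import *
s=pose(); c=cam("wrist",s); im=grab_frame("wrist"); np.save("w6.npy",im)
print(proj(c,[[566.5,-230.3,50]]).round(1), "tip",proj(c,[s["eef_pos"]+np.array([.4,-.2,-94.7])]).round(1))
save(im,"w6.png",(170,110,370,260),4)
E
```

```text
t 16.02 tcp [ 566.1 -229.3  220.9] open-heading 61.1 finger dir [ 0.  0. -1.] F [-0.  -0.5 -2.9] op 28.3 j [-0.43  0.17  1.79  0.    1.18 -1.49]
[[273.2 198.7]] tip [[274.2 224.4]]
```

View pics/w6.png

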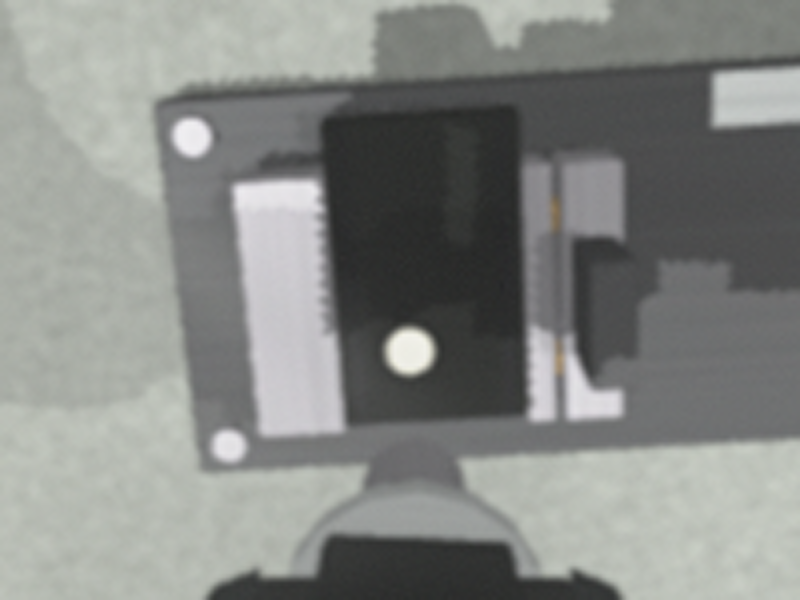

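Call:
carry_out([
  [-0.7,-0.9,-15,0,0,0,-1],
  [0,0,-15,0,0,0,-1],
  [0,0,-15,0,0,0,-1],
  [0,0,-12,0,0,0,-1],
  [0,0,-7,0,0,0,-1],
  [0,0,0,0,0,0,-1],
  [0,0,0,0,0,0,-1],
  [0,0,0,0,0,0,-1],
])

```text
time: 17.08
eef_pos: [565.8, -231.1, 157.5]
tcp_rot: [0.685, -0.176, 0.177, -0.685]
force: [-0.2, 0.4, -2.2]
opening: 28.1
```

```bash
python3 - <<'E'
from h import *
s=pose(); c=cam("wrist",s); im=grab_frame("wrist"); np.save("w6.npy",im)
print("tip",proj(c,[s["eef_pos"]+np.array([.4,-.2,-94.7])]).round(1),"mark",proj(c,[[565.8,-230.4,50]]).round(1))
print(fix(s["eef_pos"]))
save(im,"w7.png",(210,130,340,230),6)
E
```

```text
t 17.07 tcp [ 565.8 -231.1  157.5] open-heading 61.0 finger dir [ 0.001 -0.001 -1.   ] F [-0.2  0.4 -2.2] op 28.1 j [-0.43  0.23  1.85  0.    1.06 -1.49]
tip [[274.2 224.3]] mark [[274.9 217.9]]
[ 10.9 -26.3]
```

View pics/w7.png

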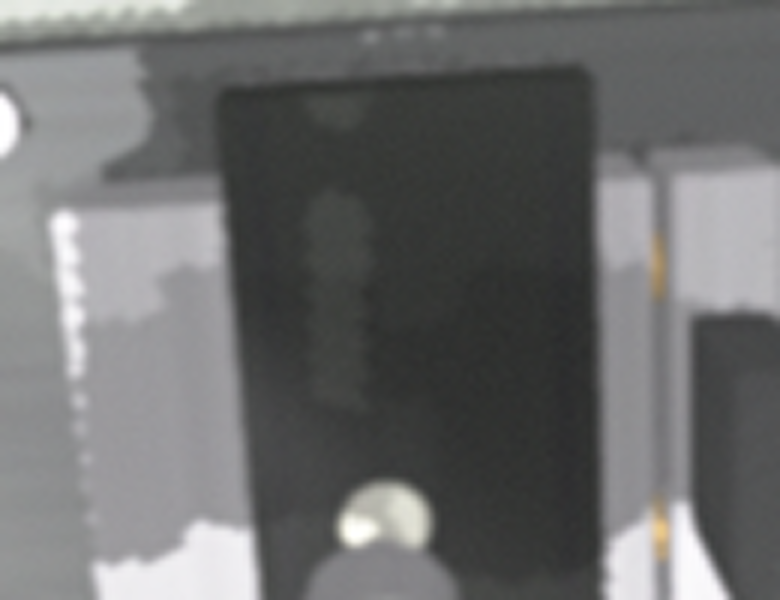

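Spot's visible part is centred at column 274.1 and the tip axis at 274.2. The row fits too. Lowering gently.

Call:
carry_out([
  [0,0.4,-4,0,0,0,-1],
  [0,0,-4,0,0,0,-1],
  [0,0,-2,0,0,0,-1],
  [0,0,0,0,0,0,-1],
  [0,0,0,0,0,0,-1],
  [0,0,0,0,0,0,-1],
  [0,0,0,0,0,0,-1],
])

```text
time: 18.0
eef_pos: [565.4, -230.5, 146.8]
tcp_rot: [0.685, -0.177, 0.177, -0.685]
force: [-0.4, 0.1, -2.5]
opening: 27.7
```

Call:
carry_out([
  [0,0,-2,0,0,0,-1],
  [0,0,-2,0,0,0,-1],
  [0,0,0,0,0,0,-1],
  [0,0,0,0,0,0,-1],
  [0,0,0,0,0,0,-1],
  [0,0,0,0,0,0,-1],
])

```text
time: 18.75
eef_pos: [565.5, -230.6, 142.9]
tcp_rot: [0.685, -0.177, 0.177, -0.685]
force: [0.4, 0.3, -1.5]
opening: 28.2
```

Call:
carry_out([
  [0,0,-1.5,0,0,0,-1],
  [0,0,-1.5,0,0,0,-1],
  [0,0,0,0,0,0,-1],
  [0,0,0,0,0,0,-1],
  [0,0,0,0,0,0,-1],
  [0,0,0,0,0,0,-1],
  [0,0,0,0,0,0,-1],
  [0,0,0,0,0,0,-1],
])

```text
time: 19.75
eef_pos: [565.5, -230.5, 139.8]
tcp_rot: [0.685, -0.177, 0.177, -0.685]
force: [-0.7, 0.2, 0.7]
opening: 28.4
```

```bash
python3 - <<'E'
from h import *
F=[]
for i in range(12):
    grab_frame("wrist"); F.append(state()["force"][2])
pose(); print(np.mean(F),np.std(F))
save(grab_frame("wrist"),"w8.png",(200,130,350,240),5)
E
```

```text
t 20.35 tcp [ 565.4 -230.5  139.7] open-heading 61.0 finger dir [ 0. -0. -1.] F [ 1.  -0.2  0.9] op 28.1 j [-0.43  0.24  1.86  0.    1.03 -1.49]
1.1630224621751686 0.45357721010617813
```

```bash
python3 - <<'E'
from h import *
print(sign_off()); pose()
E
```

```text
the job is handed in; nothing more can be done
None
the job is handed in; nothing more can be done
```

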